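Roll the press roller over the taped joint and stop it between the burnt lines

TASK

With the fingertips on top of the wooden roller, roll it along the plywood panel, over the paper-taped joint, and stop it so that its axis lies midway between the two thin burnt lines, square to the panel and at rest; then take the hand away. Move it only by its top (several strokes are fine): let it turn instead of sliding, do not push low on its side, pinch it or lift it, and leave everything else where it is.

Things in the scene. Friction and masses are not known exactly. Their poses are not given: they have to be found in the camera images.
- panel: Plywood panel fixed to the bench, 400 x 300 mm, flat top 12 mm above the bench. Origin: centre of its underside; x: along its length, the way the roller must go; y: across; z: up. White paper tape crosses it at x = -32 to +12 mm (nothing to bump over). Two thin dark burnt lines cross its whole width at x = +58 and +82 mm, flat too: there is no groove or stop.
- line_mid (a point): Point on the panel's top face midway between the two burnt lines and midway across the panel; axes as the panel's.
- roller: Smooth solid beech roller, 80 mm diameter, 120 mm long, with steel ends and 10 mm axle stubs, 0.35 to 0.7 kg. Origin: middle of its axis, 40 mm above the panel top. y: along its axis; x, z turn with it (z up at the start). Starts 70 to 120 mm on the -x side of the panel's middle, within 4 degrees of square. Rolls easily; stays where left at rest. Its top travels twice as far as its axis.
- glue: Bystander: glue bottle, 44 mm across, 105 mm tall, standing near the panel's edge on the panel. Origin: centre of its underside.
- clip_block: Bystander: light wooden block 50 x 35 x 30 mm with a 12 mm steel stud on top, on the panel near its edge. Origin: centre of its underside.
- tape: Bystander: empty cardboard tape core, 90 mm outside, 24 mm high, on the bench. Origin: centre of its underside.
- driver: Bystander: screwdriver, 130 mm long, lying along the panel's edge on the panel. Origin: middle of its underside.
- screw_cup: Bystander: aluminium cup 70 mm across, 45 mm high, on the bench. Origin: centre of its underside.
- flux_jar: Bystander: jar 52 mm across, 60 mm high, on the bench. Origin: centre of its underside.
Not all that is in view belongs to the job. Of the things that look like the roller, the largest one is meant.

How it is judged:
By the outcome, as a careful person would: the job done as asked, in the order asked, and still so for the second after the job is handed in, with the robot touching nothing.
It also fails if it takes over 58 s, if anything falls off the work surface, if the arm or the gripper's body presses on something with over 40 N, if the wrist force passes 120 N, or if a joint passes its speed limit or range.

ROBOT

A 6-joint arm with a two-finger parallel gripper is mounted at the origin on the work surface. World frame = base frame: x ahead of the robot, y to its left, z up, the work surface at z = 0. Lengths are in mm, angles in rad, forces in N, time in s.
With the tool pointing down it reaches from about 350 to 975 mm from the base axis. Payload 17.4 kg.
Tool frame: the origin (TCP) lies between the finger pads; the fingertips stand 8 mm ahead of it and the grasp point (between the pads) lies 11 mm behind it; z points along the fingers, y is the line along which they close (so a half turn about z gives the same grasp; the last joint's range is limited). The gripper opens to 85 mm and grips with 20 to 120 N. Pads are 22 mm wide; open, the fingers measure 114 mm over their backs; the gripper's body (76 mm by 85 mm) begins 54 mm behind the grasp point. The pads swing forward as they close: fully open they stand 13 mm farther back than shut.
Start: joints at [-1.153, 0.116, 1.442, -0, 1.584, -0.038], TCP at [297.114, -606.099, 239.303] pointing down, gripper open.
Joint ranges: [-2.83, 2.83], [-0.83, 2.19], [0.07, 2.5], [-1.14, 4.28], [0.01, 3], [-2.97, 2.97]. Speed limits (rad/s): [1.89, 1.89, 2.22, 3.14, 3.14, 3.14].

INTERFACE

Orientations are given as a 3x3 rotation matrix whose columns are the frame's x, y, z axes.
In Python, from station import robot gives the robot as it stands.
- The arm moves only by the tool servo_tool, never from a script. Its argument "moves" is one flat list of numbers, 7 for each row, row after row: the shift along the world's x, y, z in m, then the turn, a rotation vector about the world's x, y, z in degrees, then the opening, from -1 (shut) to 1 (fully open), so that 0 is half open. A call has 1 to 8 rows; each row shifts and turns the commanded pose from where the row before left it; what a row does not reach is not made up. A row lasts 1/12 s, in which the tool goes at most 41.7 mm and 7.16 degrees, less where a joint would pass 70% of its speed; a pose out of reach is approached as far as the arm can. A call is refused whole if a number of a shift passes 0.0417 or a number of a turn 7.16, either way. A call with a gripper value outside its range is refused whole. The fingers move at their own pace and stop on an object; "squeeze" is the grip in N (left out, the last holds). Time passes only in rows, so rows that do not move let the fingers close. It gives the time, the measured TCP pose, the force, the opening and the grip force at its end, in the units of the state.
- robot.observe(): the state, without advancing time (a new reading comes with each control period).
- robot.grab_frame(name): name is "side" or "top"; returns a dict with "frame" (384x512x3 uint8, red, green, blue), "intrinsics" (3x3 intrinsics, pixels), "T" (4x4, takes a point from camera to world coordinates). Camera axes: x right, y up, looking along -z (the intrinsics and any distortion apply to the point x, -y, -z); pixel columns grow to the right and rows downward; lengths in mm; the calibration is good to about 2 mm. A picture is of the moment at which its call begins. There is no depth.
- robot.sign_off(): hands the job in; it is judged then, once.
Trained networks look in the newest picture that a camera, given by its name, has taken for a name from the list of things; names that differ only in an ending like _2 or _b are one class to them, and where a whole thing is asked for, a point or a joint stands for the part that bears it (a point fixed in the world has none). Each returns a list of dicts, best first, with "confidence" (0 to 1); they miss things now and then, are a little off and sometimes report something else, mostly with a low value. They report only what shows in the picture. A call takes as long as a camera call. They do not tell look-alikes from the thing itself.
- robot.trace(camera, label): "mask" (384x512 bool, what is visible of it) and "extent" ([left, top, width, height] in pixels, round what is visible of it).
The state is a dict: "time_s": time; "joint_positions": joint angles; "joint_velocities": joint speeds; "tau": joint torques, N m; "eef_pos": TCP position; "tcp_rot": TCP orientation; "contact_force": force on the tool from outside, world axes, zero at the start; "moment": the same for the moment, N m; "grip_width": finger opening in mm; "finger_force": force on a finger pad.
Only numpy, scipy, OpenCV 4.12 (cv2) and the standard library are available. Lean on these libraries where they do the work, as an engineer would, in place of code of your own. Each camera call takes 0.05 s, during which the arm holds its last target. There are 200 camera calls.

## Working session

There is one attempt and no reset: what is moved stays moved. The work goes in short steps, Python scripts to look and compute and a tool call to move; the robot and the scene stay as the last step left them, time stands still between calls to the robot, and variables do not carry over. Pictures are saved under pics/ and viewed, at most 10 in all, crops included, and the job is handed in when it is done.

Besides the shell and the picture viewer there is one more tool, called after ">>>" as name(argument=value, ...) on one line, values as JSON. servo_tool: Moves the arm, as the interface text tells. Its arguments: {"type":"object","properties":{"moves":{"type":"array","items":{"type":"number"}},"squeeze":{"type":"number"}},"required":["moves"]}

```bash
mkdir -p pics; python3 - <<'E'
from station import robot
import cv2,numpy as np
for c in("top","side"):
    f=robot.grab_frame(c)
    cv2.imwrite(f"pics/{c}0.png",f["frame"][:,:,::-1]); print(c,f["intrinsics"],np.round(f["T"],3).tolist(), [k for k in f])
    for l in("roller","panel","glue","clip_block","driver"):
        print(l,[(round(d["confidence"],2),d["extent"]) for d in robot.trace(c,l)])
E
```

```text
top [[362.90087622   0.         254.07307657]
 [  0.         362.90087622 190.56404335]
 [  0.           0.           1.        ]] [[0.029, 0.981, -0.193, 319.599], [-1.0, 0.03, 0.0, -5.92], [0.006, 0.193, 0.981, 979.584], [0.0, 0.0, 0.0, 1.0]] ['frame', 'intrinsics', 'T']
roller [(0.9, [329.7, 253.6, 40.8, 42.7]), (0.85, [237.7, 159.9, 48.9, 57.0]), (0.62, [338.6, 164.0, 41.6, 40.3])]
panel [(0.69, [136.9, 95.0, 178.2, 162.9])]
glue [(0.54, [174.1, 185.8, 22.1, 20.8]), (0.15, [235.1, 160.5, 52.6, 56.4])]
clip_block [(0.82, [241.4, 122.7, 26.1, 25.3]), (0.26, [231.1, 233.3, 23.1, 21.5])]
driver [(0.65, [211.8, 220.9, 41.4, 32.5]), (0.39, [390.5, 161.1, 38.5, 32.5])]
side [[456.22306376   0.         253.84528392]
 [  0.         456.22306376 185.26012003]
 [  0.           0.           1.        ]] [[-0.968, 0.176, -0.176, 275.205], [-0.249, -0.638, 0.729, 867.741], [0.016, 0.749, 0.662, 848.022], [0.0, 0.0, 0.0, 1.0]] ['frame', 'intrinsics', 'T']
roller [(0.96, [243.8, 119.8, 36.2, 29.9]), (0.7, [319.9, 133.3, 32.5, 33.7]), (0.57, [223.8, 157.9, 49.0, 49.1])]
panel [(0.55, [117.9, 163.6, 192.4, 131.6])]
glue [(0.88, [224.1, 214.5, 19.6, 39.7])]
clip_block [(0.9, [179.4, 171.6, 23.6, 22.4])]
driver [(0.76, [275.2, 200.3, 26.8, 23.1])]
```

View pics/top0.png

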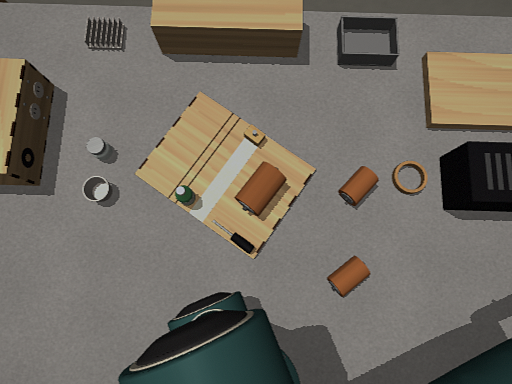

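View pics/side0.png

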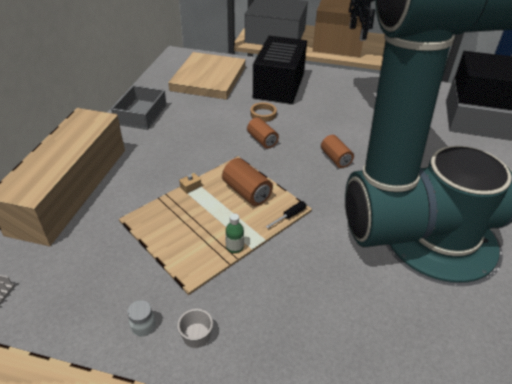

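The big roller is at top (262,188) and side (247,181). The tape and the burnt lines (top about (207,145)) lie up-left of it. The glue is at top (184,194), the clip block at (254,134) and the driver at (235,235), all near the panel edges. The two smaller rollers at (358,186) and (349,276) are decoys.

```bash
cat > h.py <<'E'
from station import robot
import cv2,numpy as np
from scipy.optimize import minimize
def proj(f,P):
    T=f["T"];c=(np.asarray(P,float)-T[:3,3])@T[:3,:3]
    p=np.c_[c[:,0],-c[:,1],-c[:,2]]@f["intrinsics"].T
    return p[:,:2]/p[:,2:]
def unproj(f,uv,z):
    uv=np.atleast_2d(uv);d=np.c_[uv,np.ones(len(uv))]@np.linalg.inv(f["intrinsics"]).T
    d=(d*[1,-1,-1])@f["T"][:3,:3].T;o=f["T"][:3,3]
    return o+d*((z-o[2])/d[:,2])[:,None]
def hullmask(p):
    m=np.zeros((384*4,512*4),np.uint8);cv2.fillConvexPoly(m,cv2.convexHull(np.round(p*4+1.5).astype(np.int32)),1)
    return cv2.resize(m.astype(np.float32),(512,384),interpolation=cv2.INTER_AREA)
def cyl(x,y,a,z=52):
    t=np.linspace(0,2*np.pi,40);ax=np.array([-np.sin(a),np.cos(a),0]);n=np.array([np.cos(a),np.sin(a),0])
    return np.vstack([[x,y,z]+s*60*ax+40*(np.cos(t)[:,None]*n+np.sin(t)[:,None]*[0,0,1]) for s in(-1,1)])
def iou_fit(fm,x0,model,steps):
    def cost(v): return sum(1-np.minimum(h:=hullmask(proj(f,model(*v))),m).sum()/np.maximum(h,m).sum() for f,m in fm)
    s=np.vstack([x0]+[np.array(x0)+np.eye(3)[i]*steps[i] for i in range(3)])
    r=minimize(cost,x0,method="Nelder-Mead",options=dict(initial_simplex=s,xatol=.02,fatol=1e-4));return r.x,r.fun
def roller(cams=("top","side"),guess=None,a0=.6):
    fm=[]
    for c in cams:
        f=robot.grab_frame(c)
        ds=[d for d in robot.trace(c,"roller")]
        d=max(ds,key=lambda d:d["mask"].sum()); fm.append((f,d["mask"].astype(np.float32)))
    f,m=fm[0]
    if guess is None: guess=unproj(f,np.argwhere(m>0).mean(0)[::-1],52)[0,:2]
    out={}
    for n,s in (("both",fm),)+tuple((c,[q]) for c,q in zip(cams,fm)):
        out[n]=iou_fit(s,[guess[0],guess[1],a0],cyl,(8,8,.1))
    return out
E
python3 - <<'E'
from h import *
np.set_printoptions(precision=3,suppress=True)
F={c:robot.grab_frame(c) for c in("top","side")}
C=unproj(F["top"],[(199,93),(315,170),(255,257),(137,173)],12);print(C,np.linalg.norm(C-np.roll(C,1,0),axis=1))
c0=C.mean(0)
d=(C[0]+C[3]-C[1]-C[2]);a0=np.arctan2(d[1],d[0]);print(c0,a0)
def box(x,y,a):
    R=np.array([[np.cos(a),-np.sin(a)],[np.sin(a),np.cos(a)]])
    q=np.array([[i*200,j*150] for i in(-1,1) for j in(-1,1)])@R.T+[x,y]
    return np.vstack([np.c_[q,[12]*4],np.c_[q,[0]*4]])
P={}
for c,f in F.items():
    m=robot.trace(c,"panel")[0]["mask"]
    m=cv2.morphologyEx(m.astype(np.uint8),cv2.MORPH_OPEN,np.ones((3,3)))
    h=cv2.convexHull(np.argwhere(m)[:,::-1].astype(np.int32));hm=np.zeros((384,512),np.float32);cv2.fillConvexPoly(hm,h,1.)
    P[c]=(f,hm)
for n,s in(("both",list(P.values())),("top",[P["top"]]),("side",[P["side"]])):
    print("panel",n,iou_fit(s,[c0[0],c0[1],a0],box,(10,10,.05)))
for k,v in roller(a0=a0).items(): print("roller",k,v)
f=F["top"]["frame"][80:270,120:330,::-1]; cv2.imwrite("pics/crop1.png",cv2.resize(f,None,fx=3,fy=3,interpolation=cv2.INTER_CUBIC)[:590])
E
```

```text
[[ 790.299  159.82    12.   ]
 [ 572.843 -172.105   12.   ]
 [ 332.695  -13.82    12.   ]
 [ 549.471  315.6     12.   ]] [286.819 396.814 287.62  394.346]
[561.327  72.374  12.   ] 0.9898029158845326
panel both (array([563.426,  77.19 ,   0.982]), np.float64(0.06809437274932861))
panel top (array([562.893,  73.883,   0.985]), np.float64(0.014475822448730469))
panel side (array([564.465,  80.243,   0.984]), np.float64(0.03565359115600586))
roller both (array([508.84 , -22.938,   0.933]), np.float64(1.047155737876892))
roller top (array([508.84 , -22.938,   0.933]), np.float64(0.04715573787689209))
roller side (array([509.539, -23.347,   0.99 ]), np.float64(1.0))
```

View pics/crop1.png

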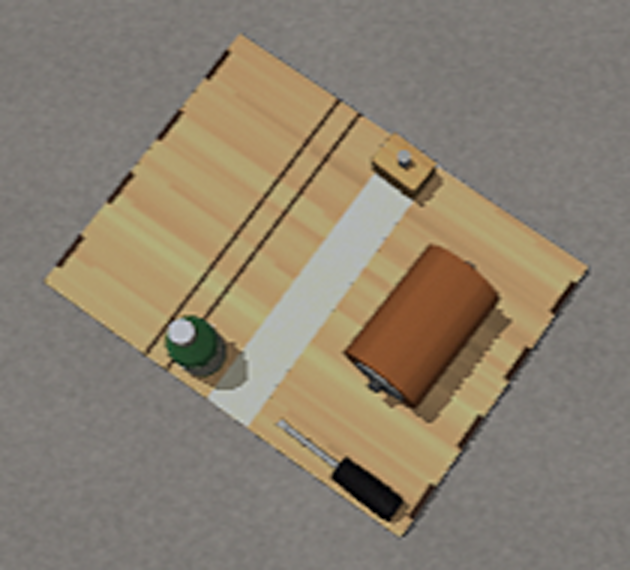

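The crop confirms the panel corners. The burnt lines run (339,100)→(148,353) and (360,114)→(215,308) in crop pixels, and the lane for the roller is clear. Next I refine the lines and roller using both views.

```bash
cat >> h.py <<'E'
PC=np.array([562.9,73.9]);PA=.985   # panel centre, yaw
def topanel(p): 
    d=np.atleast_2d(p)[:,:2]-PC; return d@np.array([[np.cos(PA),-np.sin(PA)],[np.sin(PA),np.cos(PA)]])
def roller(cams=("top","side"),guess=(508.8,-22.9),a0=.96,min_iou=.3):
    fm={}
    for c in cams:
        f=robot.grab_frame(c); h=hullmask(proj(f,cyl(*guess,a0)))>.5
        ds=robot.trace(c,"roller")
        if not ds: continue
        d=max(ds,key=lambda d:(d["mask"]&h).sum()); fm[c]=(f,d["mask"].astype(np.float32))
    return {n:iou_fit(s,[*guess,a0],cyl,(8,8,.1)) for n,s in [("both",list(fm.values()))]+[(c,[q]) for c,q in fm.items()]}
def report(**k):
    for n,(v,e) in roller(**k).items(): print(n,"world",v.round(2),"panel",topanel(v[:2]).round(1),"yaw rel deg",round(np.degrees(v[2]-PA),2),"err",round(e,3))
E
python3 - <<'E'
from h import *
f=robot.grab_frame("top")
uv=(np.array([(339,100),(148,353),(360,114),(215,308)])+.5)/3-.5+[120,80]
w=unproj(f,uv,12);print(topanel(w).round(1)); d=w[[0,2]]-w[[1,3]];print(np.arctan2(-d[:,0],d[:,1]))
# refined dark-ridge search of lines across panel in each camera
for c in("top","side"):
    f=robot.grab_frame(c);g=cv2.cvtColor(f["frame"],cv2.COLOR_RGB2GRAY).astype(np.float32)
    R=np.array([[np.cos(PA),-np.sin(PA)],[np.sin(PA),np.cos(PA)]]);xs=np.arange(40,100,.5)
    for y in np.arange(-70,140,30):
        q=np.c_[xs,np.full(len(xs),y)]@R.T+PC
        p=proj(f,np.c_[q,np.full(len(xs),12.)]).astype(np.float32)
        v=cv2.remap(g,p[None,:,0],p[None,:,1],cv2.INTER_CUBIC)[0]
        b=cv2.GaussianBlur(v[None],(0,0),20)[0]; k=np.maximum(b-v-5,0)
        i=k.argmax(); k2=k.copy();k2[max(0,i-16):i+17]=0;j=k2.argmax()
        cen=lambda i:np.average(xs[max(0,i-8):i+9],weights=k[max(0,i-8):i+9]+1e-6)
        print(c,y,np.sort([cen(i),cen(j)]).round(1))
report()
s=robot.observe();print(s["tcp_rot"].round(3) if hasattr(s["tcp_rot"],"round") else s["tcp_rot"],s["grip_width"],s["time_s"],s["contact_force"])
E
```

```text
[[  82.9 -148.4]
 [  81.   147.8]
 [  58.5 -148.5]
 [  56.9   79.8]]
[-2.15028117 -2.14937188]
top -70 [59.1 83.1]
top -40 [59.2 83.1]
top -10 [59.2 83.1]
top 20 [59.1 83.1]
top 50 [59.2 83.1]
top 80 [59.2 83. ]
top 110 [54.4 82.8]
side -70 [61.8 86. ]
side -40 [62.2 86.3]
side -10 [61.9 85.9]
side 20 [61.8 86.2]
side 50 [62.2 85.9]
side 80 [62.2 86.2]
side 110 [60.1 85.8]
both world [510.47 -19.38   0.94] panel [[-106.7   -7.9]] yaw rel deg -2.38 err 1.047
top world [508.8  -22.9    0.96] panel [[-110.6   -8.4]] yaw rel deg -1.43 err 1.0
side world [510.47 -19.38   0.94] panel [[-106.7   -7.9]] yaw rel deg -2.38 err 0.047
[[ 0.898  0.44  -0.   ]
 [ 0.44  -0.898  0.   ]
 [-0.    -0.    -1.   ]] 85.5736013222011 1.35 [-0.46779174  0.48007674 -0.09127129]
```

>>> servo_tool(moves=[0.0129,0.036,0,0,0,6.9,0.7,0.0129,0.036,0,0,0,6.9,0.7,0.0129,0.036,0,0,0,6.9,0.7,0.0129,0.036,0,0,0,6.9,0.7,0.0129,0.036,0,0,0,0,0.7,0.0129,0.036,0,0,0,0,0.7,0.0129,0.036,0,0,0,0,0.7,0.0129,0.036,0,0,0,0,0.7])

```text
time_s: 2.02
eef_pos: [400.5, -316.4, 239.5]
tcp_rot: [[0.592, 0.806, 0.0], [0.806, -0.592, -0.0], [-0.0, 0.001, -1.0]]
contact_force: [0.8, -0.3, -0.5]
grip_width: 72.6
finger_force: 0.0
```

>>> servo_tool(moves=[0.0129,0.036,0,0,0,0,0.7,0.0129,0.036,0,0,0,0,0.7,0.0129,0.036,0,0,0,0,0.7,0.0129,0.036,0,0,0,0,0.7,0.0129,0.036,-0.02,0,0,0,0.7,0.0129,0.036,-0.03,0,0,0,0.7,0.0129,0.036,-0.03,0,0,0,0.7,0.0129,0.036,-0.03,0,0,0,0.7])

```text
time_s: 2.68
eef_pos: [497.7, -45.0, 142.2]
tcp_rot: [[0.592, 0.806, 0.001], [0.806, -0.592, -0.0], [0.001, 0.001, -1.0]]
contact_force: [1.0, 0.2, -0.8]
grip_width: 72.2
finger_force: 0.0
```

>>> servo_tool(moves=[0,0,-0.01,0,0,0,0.7,0,0,0,0,0,0,0.7,0,0,0,0,0,0,0.7])

```text
time_s: 2.93
eef_pos: [497.4, -46.9, 133.0]
tcp_rot: [[0.591, 0.806, -0.001], [0.806, -0.591, -0.0], [-0.0, -0.0, -1.0]]
contact_force: [-0.5, -0.2, 0.2]
grip_width: 72.6
finger_force: 0.0
```

```bash
python3 - <<'E'
from h import *
a=[cv2.resize(robot.grab_frame(c)["frame"][y:y+150,x:x+130,::-1],None,fx=3,fy=3,interpolation=cv2.INTER_CUBIC) for c,x,y in(("top",195,110),("side",180,90))]
cv2.imwrite("pics/a2.png",np.hstack(a))
E
```

```text
(no output)
```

View pics/a2.png

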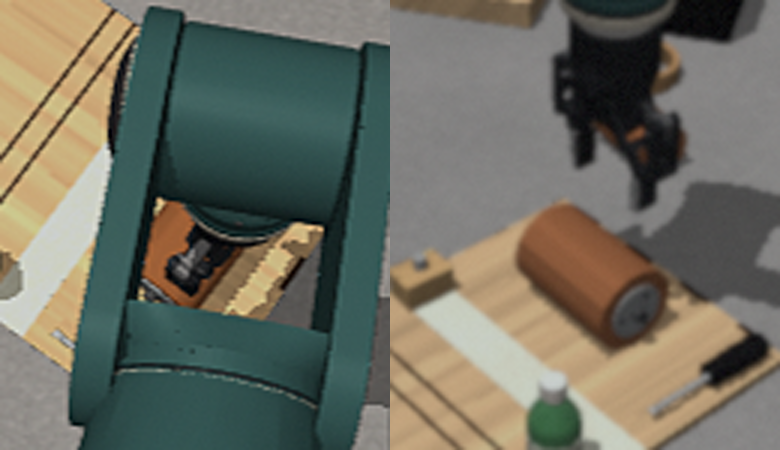

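The fingers straddle the roller's length just behind and above it. The side view still sees the roller, but the arm blocks the top view. I move to just behind the crest and descend gently.

>>> servo_tool(moves=[0.0066,0.0184,0,0,0,0,0.7,0,0,-0.01,0,0,0,0.7,0,0,-0.012,0,0,0,0.7,0,0,-0.004,0,0,0,0.7,0,0,-0.002,0,0,0,0.7,0,0,-0.002,0,0,0,0.7,0,0,0,0,0,0,0.7])

```text
time_s: 3.62
eef_pos: [504.0, -28.8, 102.6]
tcp_rot: [[0.592, 0.806, -0.0], [0.806, -0.592, -0.0], [-0.0, -0.0, -1.0]]
contact_force: [0.5, -0.9, 0.5]
grip_width: 72.3
finger_force: 0.0
```

>>> servo_tool(moves=[0,0,-0.003,0,0,0,0.7,0,0,0,0,0,0,0.7])

```text
time_s: 3.78
eef_pos: [504.1, -28.5, 99.6]
tcp_rot: [[0.592, 0.806, -0.0], [0.806, -0.592, 0.0], [-0.0, -0.0, -1.0]]
contact_force: [-0.5, -0.1, 0.3]
grip_width: 72.8
finger_force: 0.0
```

>>> servo_tool(moves=[0,0,-0.003,0,0,0,0.7,0,0,0,0,0,0,0.7])

```text
time_s: 3.95
eef_pos: [504.0, -28.4, 96.5]
tcp_rot: [[0.592, 0.806, -0.0], [0.806, -0.592, 0.0], [-0.0, -0.0, -1.0]]
contact_force: [0.4, 0.2, 0.3]
grip_width: 72.8
finger_force: 0.0
```

>>> servo_tool(moves=[0,0,-0.002,0,0,0,0.7,0,0,0,0,0,0,0.7])

```text
time_s: 4.12
eef_pos: [504.1, -28.3, 94.5]
tcp_rot: [[0.592, 0.806, -0.0], [0.806, -0.592, 0.0], [-0.0, -0.0, -1.0]]
contact_force: [-0.2, 0.6, -0.2]
grip_width: 72.3
finger_force: 0.0
```

>>> servo_tool(moves=[0,0,-0.0015,0,0,0,0.7,0,0,0,0,0,0,0.7])

```text
time_s: 4.28
eef_pos: [504.1, -28.4, 93.1]
tcp_rot: [[0.592, 0.806, -0.0], [0.806, -0.592, 0.0], [-0.0, -0.0, -1.0]]
contact_force: [-0.1, -0.3, -1.4]
grip_width: 72.4
finger_force: 0.0
```

>>> servo_tool(moves=[0,0,-0.0015,0,0,0,0.7,0,0,0,0,0,0,0.7])

```text
time_s: 4.45
eef_pos: [504.1, -28.4, 91.6]
tcp_rot: [[0.592, 0.806, -0.0], [0.806, -0.592, 0.0], [-0.0, -0.0, -1.0]]
contact_force: [-0.1, 0.1, 0.2]
grip_width: 72.7
finger_force: 0.0
```

>>> servo_tool(moves=[0,0,-0.001,0,0,0,0.7,0,0,0,0,0,0,0.7])

```text
time_s: 4.62
eef_pos: [504.3, -28.2, 91.3]
tcp_rot: [[0.592, 0.806, 0.0], [0.806, -0.592, 0.0], [0.001, 0.0, -1.0]]
contact_force: [-1.3, 1.8, 4.4]
grip_width: 72.7
finger_force: 2.3
```

>>> servo_tool(moves=[0,0,-0.001,0,0,0,0.7,0.0018,0.0024,0,0,0,0,0.7,0.003,0.004,0,0,0,0,0.7,0.003,0.004,0,0,0,0,0.7,0.003,0.004,0,0,0,0,0.7,0.0018,0.0024,0,0,0,0,0.7,0,0,0,0,0,0,0.7])

```text
time_s: 5.2
eef_pos: [517.3, -10.7, 91.3]
tcp_rot: [[0.591, 0.806, 0.001], [0.806, -0.591, 0.001], [0.001, 0.0, -1.0]]
contact_force: [-7.8, 5.3, 15.9]
grip_width: 72.6
finger_force: 8.2
```

```bash
python3 - <<'E'
from h import *
report(cams=("side",),guess=(516,-12),a0=.94)
s=robot.observe();print(s["eef_pos"],s["contact_force"],s["finger_force"])
E
```

```text
both world [516.25  -8.84   0.94] panel [[-94.7  -6.9]] yaw rel deg -2.5 err 0.105
side world [516.25  -8.84   0.94] panel [[-94.7  -6.9]] yaw rel deg -2.5 err 0.105
[517.07215399 -10.92887503  91.23262434] [-7.62364257  5.75688144 16.21335919] 7.981855496764183
```

>>> servo_tool(moves=[0.0018,0.0025,0,0,0,0.2,0.7,0.0029,0.0041,0,0,0,0.3,0.7,0.0029,0.0041,0,0,0,0.3,0.7,0.0029,0.0041,0,0,0,0.2,0.7,0.0018,0.0025,0,0,0,0,0.7,0,0,0,0,0,0,0.7])

```text
time_s: 5.8
eef_pos: [529.7, 6.3, 90.7]
tcp_rot: [[0.577, 0.816, 0.001], [0.816, -0.577, 0.0], [0.001, 0.001, -1.0]]
contact_force: [-0.7, 1.4, 8.4]
grip_width: 72.5
finger_force: 4.4
```

```bash
python3 - <<'E'
from h import *
report(cams=("side",),guess=(522,0),a0=.94)
s=robot.observe();print(s["eef_pos"],s["contact_force"],s["moment"],s["finger_force"])
E
```

```text
both world [521.6    0.57   0.95] panel [[-83.9  -6.1]] yaw rel deg -2.01 err 0.131
side world [521.6    0.57   0.95] panel [[-83.9  -6.1]] yaw rel deg -2.01 err 0.131
[529.53286797   6.07795521  90.73422245] [-2.08049247  1.48855651  8.52924634] [ 0.33225933  0.34969496 -0.19976421] 4.260966069996357
```

>>> servo_tool(moves=[0,0,0.004,0,0,0,0.7,0,0,0.004,0,0,0,0.7,-0.0065,-0.0075,0,0,0,0,0.7,-0.0066,-0.0076,0,0,0,0,0.7,0,0,0,0,0,0,0.7,0,0,-0.004,0,0,0,0.7,0,0,-0.004,0,0,0,0.7,0,0,0,0,0,0,0.7])

```text
time_s: 6.57
eef_pos: [516.6, -9.0, 91.2]
tcp_rot: [[0.578, 0.816, 0.002], [0.816, -0.578, 0.001], [0.002, 0.001, -1.0]]
contact_force: [-4.2, 3.0, 16.4]
grip_width: 72.6
finger_force: 8.3
```

>>> servo_tool(moves=[0.0017,0.0025,0,0,0,0.1,0.7,0.0029,0.0041,0,0,0,0.1,0.7,0.0034,0.0049,0,0,0,0.2,0.7,0.0034,0.0049,0,0,0,0.2,0.7,0.0034,0.0049,0,0,0,0.2,0.7,0.0034,0.0049,0,0,0,0.1,0.7,0.0029,0.0041,0,0,0,0,0.7,0.0017,0.0025,0,0,0,0,0.7])

```text
time_s: 7.23
eef_pos: [539.7, 24.0, 90.6]
tcp_rot: [[0.565, 0.825, 0.002], [0.825, -0.565, 0.0], [0.001, 0.001, -1.0]]
contact_force: [1.8, -0.1, 7.9]
grip_width: 72.4
finger_force: 4.5
```

```bash
python3 - <<'E'
from h import *
report(cams=("side",),guess=(533,17),a0=.96)
s=robot.observe();print(s["eef_pos"],s["contact_force"],s["moment"],s["finger_force"])
E
```

```text
both world [535.31  16.25   0.98] panel [[-63.3  -8.9]] yaw rel deg -0.22 err 0.144
side world [535.31  16.25   0.98] panel [[-63.3  -8.9]] yaw rel deg -0.22 err 0.144
[539.73889576  23.93564853  90.5307884 ] [ 1.96635739  0.99563211 10.88881855] [ 0.12602723 -0.03147071 -0.09754366] 5.342431515455246
```

>>> servo_tool(moves=[0,0,0.004,0,0,0,0.7,0,0,0.004,0,0,0,0.7,-0.0056,-0.0083,0,0,0,0,0.7,-0.0056,-0.0083,0,0,0,0,0.7,0,0,0,0,0,0,0.7,0,0,-0.004,0,0,0,0.7,0,0,-0.004,0,0,0,0.7,0,0,0,0,0,0,0.7])

```text
time_s: 8.0
eef_pos: [528.2, 7.2, 91.2]
tcp_rot: [[0.565, 0.825, 0.002], [0.825, -0.565, 0.001], [0.002, 0.001, -1.0]]
contact_force: [-3.7, 2.0, 15.6]
grip_width: 72.7
finger_force: 8.2
```

>>> servo_tool(moves=[0.0017,0.0025,0,0,0,0.1,0.7,0.0028,0.0041,0,0,0,0.1,0.7,0.0033,0.005,0,0,0,0.2,0.7,0.0033,0.005,0,0,0,0.2,0.7,0.0033,0.005,0,0,0,0.1,0.7,0.0033,0.005,0,0,0,0,0.7,0.0028,0.0041,0,0,0,0,0.7,0.0017,0.0025,0,0,0,0,0.7])

```text
time_s: 8.67
eef_pos: [551.0, 40.3, 90.7]
tcp_rot: [[0.555, 0.832, 0.003], [0.832, -0.555, -0.0], [0.001, 0.002, -1.0]]
contact_force: [4.4, -2.4, 8.0]
grip_width: 72.7
finger_force: 4.2
```

>>> servo_tool(moves=[0,0,0.004,0,0,0,0.7,0,0,0.004,0,0,0,0.7,-0.0056,-0.0083,0,0,0,0,0.7,-0.0056,-0.0083,0,0,0,0,0.7,0,0,0,0,0,0,0.7,0,0,-0.004,0,0,0,0.7,0,0,-0.004,0,0,0,0.7,0,0,0,0,0,0,0.7])

```text
time_s: 9.33
eef_pos: [539.2, 23.8, 91.2]
tcp_rot: [[0.555, 0.832, 0.002], [0.832, -0.555, 0.001], [0.002, 0.001, -1.0]]
contact_force: [-3.3, 1.6, 15.4]
grip_width: 72.4
finger_force: 7.8
```

>>> servo_tool(moves=[0.0017,0.0025,0,0,0,0,0.7,0.0028,0.0041,0,0,0,0,0.7,0.0033,0.005,0,0,0,0,0.7,0.0033,0.005,0,0,0,0,0.7,0.0033,0.005,0,0,0,0,0.7,0.0033,0.005,0,0,0,0,0.7,0.0028,0.0041,0,0,0,0,0.7,0.0017,0.0025,0,0,0,0,0.7])

```text
time_s: 10.0
eef_pos: [562.0, 57.0, 90.8]
tcp_rot: [[0.555, 0.832, 0.003], [0.832, -0.555, -0.0], [0.002, 0.002, -1.0]]
contact_force: [3.3, -2.0, 8.5]
grip_width: 72.6
finger_force: 4.5
```

```bash
python3 - <<'E'
from h import *
report(cams=("side",),guess=(558,50),a0=.98)
s=robot.observe();print(s["eef_pos"],s["contact_force"],s["moment"],s["finger_force"])
a=[cv2.resize(robot.grab_frame(c)["frame"][y:y+150,x:x+130,::-1],None,fx=3,fy=3,interpolation=cv2.INTER_CUBIC) for c,x,y in(("top",170,100),("side",160,120))]
cv2.imwrite("pics/a3.png",np.hstack(a))
E
```

```text
both world [558.64  47.4    0.96] panel [[-24.4 -11.1]] yaw rel deg -1.55 err 0.178
side world [558.64  47.4    0.96] panel [[-24.4 -11.1]] yaw rel deg -1.55 err 0.178
[562.01659382  56.92915275  90.71774723] [ 4.27978165 -1.44473516  9.98004609] [-0.21480953 -0.33938975 -0.04008116] 5.099121797829866
```

View pics/a3.png

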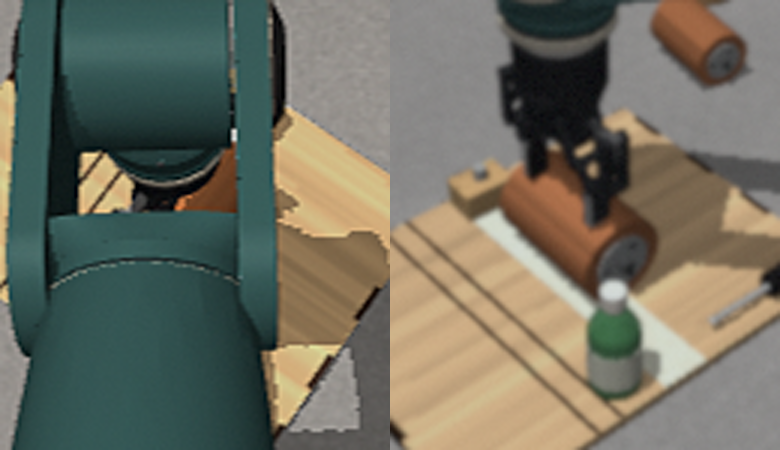

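The roller is on the tape and clear of the block (top-left of it) and the glue. About 98 mm remain, so I do four more strokes.

>>> servo_tool(moves=[0,0,0.004,0,0,0,0.7,0,0,0.004,0,0,0,0.7,-0.0056,-0.0083,0,0,0,0,0.7,-0.0056,-0.0083,0,0,0,0,0.7,0,0,0,0,0,0,0.7,0,0,-0.004,0,0,0,0.7,0,0,-0.004,0,0,0,0.7,0,0,0,0,0,0,0.7])

```text
time_s: 10.87
eef_pos: [550.2, 40.5, 91.2]
tcp_rot: [[0.555, 0.832, 0.002], [0.832, -0.555, 0.001], [0.002, 0.001, -1.0]]
contact_force: [-3.6, 2.2, 15.0]
grip_width: 72.5
finger_force: 7.7
```

>>> servo_tool(moves=[0.0017,0.0025,0,0,0,0,0.7,0.0028,0.0041,0,0,0,0,0.7,0.0033,0.005,0,0,0,0,0.7,0.0033,0.005,0,0,0,0,0.7,0.0033,0.005,0,0,0,0,0.7,0.0033,0.005,0,0,0,0,0.7,0.0028,0.0041,0,0,0,0,0.7,0.0017,0.0025,0,0,0,0,0.7])

```text
time_s: 11.53
eef_pos: [573.1, 73.6, 90.8]
tcp_rot: [[0.554, 0.832, 0.003], [0.832, -0.554, -0.0], [0.002, 0.002, -1.0]]
contact_force: [3.3, -2.4, 9.2]
grip_width: 72.4
finger_force: 4.6
```

>>> servo_tool(moves=[0,0,0.004,0,0,0,0.7,0,0,0.004,0,0,0,0.7,-0.0056,-0.0083,0,0,0,0,0.7,-0.0056,-0.0083,0,0,0,0,0.7,0,0,0,0,0,0,0.7,0,0,-0.004,0,0,0,0.7,0,0,-0.004,0,0,0,0.7,0,0,0,0,0,0,0.7])

```text
time_s: 12.2
eef_pos: [561.2, 57.0, 91.2]
tcp_rot: [[0.555, 0.832, 0.002], [0.832, -0.555, 0.001], [0.002, 0.001, -1.0]]
contact_force: [-2.6, 1.5, 14.5]
grip_width: 73.0
finger_force: 7.1
```

>>> servo_tool(moves=[0.0017,0.0025,0,0,0,0,0.7,0.0028,0.0041,0,0,0,0,0.7,0.0033,0.005,0,0,0,0,0.7,0.0033,0.005,0,0,0,0,0.7,0.0033,0.005,0,0,0,0,0.7,0.0033,0.005,0,0,0,0,0.7,0.0028,0.0041,0,0,0,0,0.7,0.0017,0.0025,0,0,0,0,0.7])

```text
time_s: 12.87
eef_pos: [584.1, 90.2, 90.8]
tcp_rot: [[0.555, 0.832, 0.003], [0.832, -0.555, -0.0], [0.002, 0.002, -1.0]]
contact_force: [2.9, -1.8, 9.1]
grip_width: 72.2
finger_force: 4.8
```

>>> servo_tool(moves=[0,0,0.004,0,0,0,0.7,0,0,0.004,0,0,0,0.7,-0.0056,-0.0083,0,0,0,0,0.7,-0.0056,-0.0083,0,0,0,0,0.7,0,0,0,0,0,0,0.7,0,0,-0.004,0,0,0,0.7,0,0,-0.004,0,0,0,0.7,0,0,0,0,0,0,0.7])

```text
time_s: 13.53
eef_pos: [572.2, 73.6, 91.2]
tcp_rot: [[0.555, 0.832, 0.002], [0.832, -0.555, 0.001], [0.002, 0.001, -1.0]]
contact_force: [-2.9, 1.4, 14.0]
grip_width: 72.6
finger_force: 6.7
```

>>> servo_tool(moves=[0.0017,0.0025,0,0,0,0,0.7,0.0028,0.0041,0,0,0,0,0.7,0.0033,0.005,0,0,0,0,0.7,0.0033,0.005,0,0,0,0,0.7,0.0033,0.005,0,0,0,0,0.7,0.0033,0.005,0,0,0,0,0.7,0.0028,0.0041,0,0,0,0,0.7,0.0017,0.0025,0,0,0,0,0.7])

```text
time_s: 14.2
eef_pos: [595.1, 106.8, 90.9]
tcp_rot: [[0.555, 0.832, 0.003], [0.832, -0.555, 0.0], [0.002, 0.002, -1.0]]
contact_force: [2.9, -1.1, 10.2]
grip_width: 73.0
finger_force: 5.0
```

```bash
python3 - <<'E'
from h import *
report(cams=("side",),guess=(591,98),a0=.98)
s=robot.observe();print(s["eef_pos"],s["contact_force"],s["moment"],s["finger_force"])
E
```

```text
both world [592.82  99.85   0.98] panel [[ 38.2 -10.6]] yaw rel deg -0.14 err 0.18
side world [592.82  99.85   0.98] panel [[ 38.2 -10.6]] yaw rel deg -0.14 err 0.18
[595.09639571 106.79881395  90.89827529] [ 4.31037398 -2.13448742 11.82976499] [-0.17794899 -0.39261571 -0.01159937] 5.581805147230625
```

>>> servo_tool(moves=[0,0,0.004,0,0,0,0.7,0,0,0.004,0,0,0,0.7,-0.0056,-0.0083,0,0,0,0,0.7,-0.0056,-0.0083,0,0,0,0,0.7,0,0,0,0,0,0,0.7,0,0,-0.004,0,0,0,0.7,0,0,-0.004,0,0,0,0.7,0,0,0,0,0,0,0.7])

```text
time_s: 14.97
eef_pos: [583.2, 90.3, 91.2]
tcp_rot: [[0.555, 0.832, 0.002], [0.832, -0.555, 0.001], [0.002, 0.001, -1.0]]
contact_force: [-2.2, 1.3, 13.6]
grip_width: 72.9
finger_force: 6.6
```

>>> servo_tool(moves=[0.0017,0.0025,0,0,0,0,0.7,0.0028,0.0041,0,0,0,0,0.7,0.0033,0.005,0,0,0,0,0.7,0.0033,0.005,0,0,0,0,0.7,0.0033,0.005,0,0,0,0,0.7,0.0033,0.005,0,0,0,0,0.7,0.0028,0.0041,0,0,0,0,0.7,0.0017,0.0025,0,0,0,0,0.7])

```text
time_s: 15.63
eef_pos: [606.1, 123.5, 90.9]
tcp_rot: [[0.555, 0.832, 0.003], [0.832, -0.555, 0.0], [0.002, 0.002, -1.0]]
contact_force: [4.2, -1.5, 10.5]
grip_width: 72.4
finger_force: 5.1
```

>>> servo_tool(moves=[0,0,0.004,0,0,0,0.7,0,0,0.006,0,0,0,0.7,0,0,0.02,0,0,0,0.7,0,-0.01,0.03,0,0,0,0.7,0,-0.025,0.03,0,0,0,0.7,0,-0.04,0,0,0,0,0.7,0,-0.04,0,0,0,0,0.7,0,-0.04,0,0,0,0,0.7])

```text
time_s: 16.3
eef_pos: [604.4, -33.4, 180.5]
tcp_rot: [[0.554, 0.833, 0.001], [0.833, -0.554, -0.0], [0.0, 0.001, -1.0]]
contact_force: [0.6, -0.5, -1.0]
grip_width: 72.7
finger_force: 0.0
```

>>> servo_tool(moves=[0,-0.04,0,0,0,0,0.7,0,-0.04,0,0,0,0,0.7,0,-0.04,0,0,0,0,0.7,0,-0.04,0,0,0,0,0.7])

```text
time_s: 16.63
eef_pos: [604.1, -193.9, 179.9]
tcp_rot: [[0.555, 0.832, -0.0], [0.832, -0.555, 0.0], [0.0, -0.0, -1.0]]
contact_force: [0.9, -0.1, 0.3]
grip_width: 72.6
finger_force: 0.0
```

```bash
python3 - <<'E'
from h import *
report(guess=(602,115),a0=.98)
s=robot.observe();print(s["eef_pos"])
a=[cv2.resize(robot.grab_frame(c)["frame"][y:y+150,x:x+130,::-1],None,fx=3,fy=3,interpolation=cv2.INTER_CUBIC) for c,x,y in(("top",150,85),("side",140,130))]
cv2.imwrite("pics/a4.png",np.hstack(a))
E
```

```text
both world [603.75 110.44   0.96] panel [[ 53.  -13.8]] yaw rel deg -1.6 err 0.122
top world [602.61 109.13   0.96] panel [[ 51.3 -13.6]] yaw rel deg -1.22 err 0.033
side world [604.67 112.84   0.93] panel [[ 55.5 -13.3]] yaw rel deg -2.88 err 0.038
[ 604.3531225  -192.85731841  179.46256301]
```

View pics/a4.png

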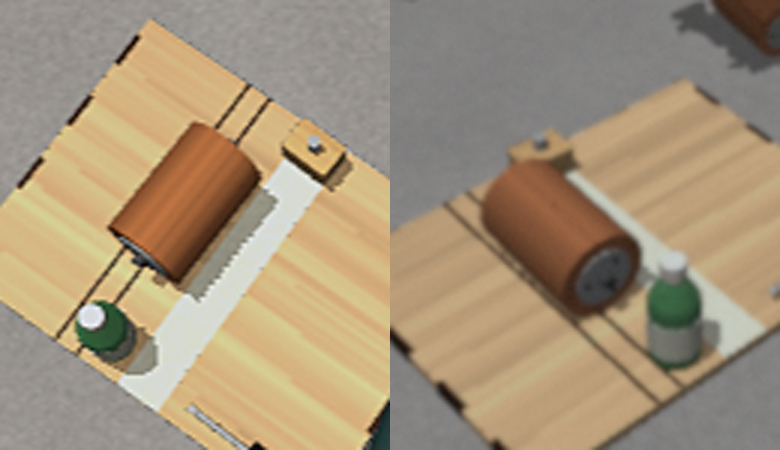

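The top view shows the roller short of the lines (axis about 19 mm to go) and still slightly clockwise, but the mask-based yaw is noisy. I measure its long silhouette edges directly instead.

```bash
cat >> h.py <<'E'
MID={"top":71.1,"side":74.0}
def edges(c,guess,a):
    """perpendicular distance rel. to line_mid and yaw rel. to panel from the two long silhouette edges"""
    f=robot.grab_frame(c);img=f["frame"].astype(np.float32);r=cv2.GaussianBlur(img[...,1],(0,0),.6)/np.maximum(cv2.GaussianBlur(img[...,0],(0,0),.6),8)
    o=f["T"][:3,3];g=np.array([*guess,52.])
    for it in range(2):
        ax=np.array([-np.sin(a),np.cos(a),0]);n=np.array([np.cos(a),np.sin(a),0])
        v=o-g;th0=np.arctan2(v[2],v@n);rho=np.hypot(v[2],v@n);res=[]
        for s in(1,-1):
            th=th0+s*np.arccos(40/rho);e=40*(np.cos(th)*n+np.sin(th)*np.array([0,0,1]))
            p=proj(f,g+e+np.linspace(-46,46,60)[:,None]*ax);t=p[-1]-p[0];t/=np.linalg.norm(t);nn=np.array([-t[1],t[0]])
            if (proj(f,[g+e])[0]-proj(f,[g])[0])@nn<0: nn=-nn
            k=np.arange(-5,5.01,.1);q=(p[:,None]+k[None,:,None]*nn).astype(np.float32)
            pr=cv2.remap(r,q[...,0],q[...,1],cv2.INTER_CUBIC);gr=np.gradient(pr,axis=1)
            w=np.maximum(gr,0)**2;kk=k[gr.argmax(1)];ok=abs(kk-np.median(kk))<1.2
            pts=p[ok]+kk[ok,None]*nn
            vx,vy,x0,y0=cv2.fitLine(pts.astype(np.float32),cv2.DIST_HUBER,0,.01,.01).ravel()
            w=unproj(f,[(x0-vx*20,y0-vy*20),(x0+vx*20,y0+vy*20)],52)-o
            N=np.cross(w[0],w[1]);N/=np.linalg.norm(N);N*=np.sign(N@e)
            d=np.cross(N,[0,0,1]);d/=np.linalg.norm(d);d*=np.sign(d@ax)
            yaw=np.arctan2(-d[0],d[1]); off=(N@(o-g)+40)/(N@n)  # shift along n to be tangent
            res.append((yaw,off,ok.sum()))
        sh=np.mean([x[1] for x in res]);g=g+sh*n;a=np.mean([x[0] for x in res])
    pp=topanel(g[:2])[0]
    print(c,"rel mid",round(pp[0]-MID[c],2),"y",pp[1].round(1),"yaw rel",[round(float(np.degrees(x[0]-PA)),2) for x in res],"edge off",[round(float(x[1]),2) for x in res],[int(x[2]) for x in res])
    return g,a
E
python3 - <<'E'
from h import *
edges("top",(602.6,109.1),.96);edges("side",(604.7,112.8),.955)
E
```

```text
top rel mid -17.72 y -13.7 yaw rel [-1.57, -1.54] edge off [-81.7, 81.65] [59, 60]
side rel mid -21.18 y -13.2 yaw rel [-1.89, -1.93] edge off [-88.65, 88.18] [60, 60]
```

```bash
sed -i 's/(N@(o-g)+40)/(N@(o-g)-40)/' h.py; python3 - <<'E'
from h import *
for c,g in(("top",(602.6,109.1)),("side",(604.7,112.8))): print(edges(c,g,.957))
E
```

```text
top rel mid -18.7 y -13.7 yaw rel [-1.67, -1.73] edge off [1.4, -1.59] [60, 60]
(array([603.24560951, 110.01628971,  52.        ]), np.float64(0.9553125138938654))
side rel mid -19.05 y -13.3 yaw rel [-2.0, -1.93] edge off [2.42, -2.4] [60, 60]
(array([604.36833424, 112.32912478,  52.        ]), np.float64(0.9506776904855295))
```

>>> servo_tool(moves=[0,0.03,0,0,0,-0.5,0.8,0,0.04,0,0,0,-0.5,0.8,0,0.04,0,0,0,-0.5,0.8,0,0.04,0,0,0,0,0.8,0,0.04,0,0,0,0,0.8,0,0.04,0,0,0,0,0.8,0,0.04,0,0,0,0,0.8,0,0.02,0,0,0,0,0.8])

```text
time_s: 17.8
eef_pos: [604.0, 102.5, 180.1]
tcp_rot: [[0.574, 0.819, 0.0], [0.819, -0.574, 0.001], [0.001, -0.0, -1.0]]
contact_force: [0.0, -1.9, -0.4]
grip_width: 77.1
finger_force: 0.0
```

>>> servo_tool(moves=[0,0,0,0,0,0,0.8,0,0,0,0,0,0,0.8])

```text
time_s: 17.97
eef_pos: [604.4, 99.6, 179.9]
tcp_rot: [[0.574, 0.819, 0.0], [0.819, -0.574, -0.0], [-0.0, 0.0, -1.0]]
contact_force: [-0.2, 0.5, -0.4]
grip_width: 76.7
finger_force: 0.0
```

>>> servo_tool(moves=[-0.0046,0.0059,-0.02,0,0,0,0.8,0,0,-0.03,0,0,0,0.8,0,0,-0.025,0,0,0,0.8,0,0,-0.01,0,0,0,0.8,0,0,0,0,0,0,0.8,0,0,-0.003,0,0,0,0.8,0,0,-0.002,0,0,0,0.8,0,0,0,0,0,0,0.8])

```text
time_s: 18.63
eef_pos: [600.7, 103.8, 91.0]
tcp_rot: [[0.576, 0.817, 0.002], [0.817, -0.576, 0.0], [0.001, 0.001, -1.0]]
contact_force: [-0.4, -1.5, -0.2]
grip_width: 77.0
finger_force: 0.0
```

>>> servo_tool(moves=[0,0,-0.0015,0,0,0,0.8,0,0,-0.001,0,0,0,0.8,0,0,0,0,0,0,0.8])

```text
time_s: 18.88
eef_pos: [601.2, 104.4, 89.9]
tcp_rot: [[0.576, 0.817, 0.003], [0.817, -0.576, 0.001], [0.003, 0.002, -1.0]]
contact_force: [-2.4, 1.9, 13.5]
grip_width: 76.8
finger_force: 6.6
```

>>> servo_tool(moves=[0.0012,0.0016,-0.0008,0,0,0.5,0.8,0.0017,0.0025,0,0,0,0.5,0.8,0.0023,0.0033,0,0,0,0.5,0.8,0.0023,0.0033,0,0,0,0.5,0.8,0.0017,0.0025,0,0,0,0.5,0.8,0.0012,0.0016,0,0,0,0.5,0.8,0,0,0,0,0,0,0.8])

```text
time_s: 19.47
eef_pos: [612.0, 119.6, 89.8]
tcp_rot: [[0.532, 0.847, 0.004], [0.847, -0.532, 0.002], [0.004, 0.003, -1.0]]
contact_force: [-2.7, 2.2, 20.3]
grip_width: 76.7
finger_force: 9.9
```

```bash
python3 - <<'E'
from h import *
edges("side",(609.5,120),.98);s=robot.observe();print(s["eef_pos"],s["contact_force"],s["moment"])
E
```

```text
side rel mid -9.99 y -13.3 yaw rel [-0.88, -1.72] edge off [2.37, -2.55] [43, 60]
[611.92882181 119.50991707  89.83420269] [-3.07301046  2.34817009 19.88885627] [ 0.57600734  0.89191501 -0.16004947]
```

>>> servo_tool(moves=[0,0,0.004,0,0,0,0.8,0,0,0.01,0,0,0,0.8,0,0,0.03,0,0,0,0.8,0,0,0.03,0,0,0,0.8,0,0,0,0,0,0,0.8])

```text
time_s: 19.93
eef_pos: [612.4, 119.0, 167.8]
tcp_rot: [[0.533, 0.846, 0.008], [0.846, -0.533, 0.001], [0.005, 0.006, -1.0]]
contact_force: [0.8, -0.4, 1.5]
grip_width: 76.9
finger_force: 0.0
```

```bash
python3 - <<'E'
from h import *
print(edges("side",(609.5,120),.96));s=robot.observe();print(s["eef_pos"])
E
```

```text
side rel mid -11.12 y -13.3 yaw rel [-1.44, -1.62] edge off [1.84, -2.11] [60, 60]
(array([608.75674952, 118.93854439,  52.        ]), np.float64(0.9582359955420441))
[611.86367663 118.90612126 165.00492968]
```

>>> servo_tool(moves=[-0.0047,-0.0046,0,0,0,-1.9,0.9,-0.0047,-0.0047,0,0,0,-1.9,0.9,0,0,-0.03,0,0,0,0.9,0,0,-0.025,0,0,0,0.9,0,0,-0.01,0,0,0,0.9,0,0,-0.005,0,0,0,0.9,0,0,0,0,0,0,0.9])

```text
time_s: 20.57
eef_pos: [600.9, 109.4, 90.0]
tcp_rot: [[0.588, 0.809, -0.001], [0.809, -0.588, -0.0], [-0.001, -0.001, -1.0]]
contact_force: [0.2, -0.6, 0.2]
grip_width: 81.1
finger_force: 0.0
```

>>> servo_tool(moves=[0,0,-0.0015,0,0,0,0.9,0,0,-0.001,0,0,0,0.9,0,0,-0.001,0,0,0,0.9,0,0,0,0,0,0,0.9])

```text
time_s: 20.9
eef_pos: [601.7, 109.6, 88.4]
tcp_rot: [[0.588, 0.809, 0.002], [0.809, -0.588, 0.0], [0.001, 0.001, -1.0]]
contact_force: [-0.2, 0.7, 3.5]
grip_width: 81.2
finger_force: 1.8
```

>>> servo_tool(moves=[0,0,-0.001,0,0,0,0.9,0,0,-0.001,0,0,0,0.9,0,0,0,0,0,0,0.9])

```text
time_s: 21.15
eef_pos: [602.3, 110.0, 88.0]
tcp_rot: [[0.588, 0.809, 0.004], [0.809, -0.588, 0.001], [0.003, 0.002, -1.0]]
contact_force: [-3.3, 2.5, 18.3]
grip_width: 81.0
finger_force: 8.8
```

>>> servo_tool(moves=[0.0011,0.0016,-0.0012,0,0,0.6,0.9,0.0023,0.0033,0,0,0,0.6,0.9,0.0023,0.0033,0,0,0,0.6,0.9,0.0023,0.0033,0,0,0,0.6,0.9,0.0023,0.0033,0,0,0,0.6,0.9,0.0017,0.0025,0,0,0,0.6,0.9,0.0011,0.0016,0,0,0,0.6,0.9,0,0,0,0,0,0,0.9])

```text
time_s: 21.82
eef_pos: [616.2, 129.4, 88.2]
tcp_rot: [[0.526, 0.85, 0.006], [0.85, -0.526, 0.002], [0.005, 0.004, -1.0]]
contact_force: [-3.5, 3.2, 27.1]
grip_width: 81.3
finger_force: 13.7
```

>>> servo_tool(moves=[0,0,0.003,0,0,0,0.9,0,0,0.01,0,0,0,0.9,0,0,0.03,0,0,0,0.9,0,0,0.03,0,0,0,0.9,0,0,0,0,0,0,0.9])

```text
time_s: 22.23
eef_pos: [616.1, 128.6, 164.1]
tcp_rot: [[0.527, 0.85, 0.008], [0.85, -0.527, 0.001], [0.005, 0.006, -1.0]]
contact_force: [0.8, -0.1, 0.8]
grip_width: 81.0
finger_force: 0.0
```

```bash
python3 - <<'E'
from h import *
print(edges("side",(615,129),.97));s=robot.observe();print(s["eef_pos"])
E
```

```text
side rel mid -0.51 y -12.9 yaw rel [-1.27, -1.78] edge off [1.97, -2.07] [60, 60]
(array([614.30754366, 127.98997715,  52.        ]), np.float64(0.9583781805599654))
[615.55469262 128.5395672  161.27831914]
```

>>> servo_tool(moves=[0,-0.03,0.01,0,0,0,0.7,0,-0.04,0,0,0,0,0.7,0,-0.04,0,0,0,0,0.7,0,-0.04,0,0,0,0,0.7,0,-0.04,0,0,0,0,0.7,0,-0.04,0,0,0,0,0.7,0,-0.04,0,0,0,0,0.7,0,-0.04,0,0,0,0,0.7])

```text
time_s: 22.95
eef_pos: [613.7, -183.6, 166.7]
tcp_rot: [[0.527, 0.85, -0.0], [0.85, -0.527, 0.0], [-0.0, -0.0, -1.0]]
contact_force: [0.5, -0.4, -0.4]
grip_width: 72.8
finger_force: 0.0
```

```bash
python3 - <<'E'
from h import *
for i in range(2):
  for c,g in(("top",(613.2,126)),("side",(614.3,128))): print(edges(c,g,.96))
a=[cv2.resize(robot.grab_frame(c)["frame"][y:y+150,x:x+130,::-1],None,fx=3,fy=3,interpolation=cv2.INTER_CUBIC) for c,x,y in(("top",150,85),("side",140,130))]
cv2.imwrite("pics/a5.png",np.hstack(a))
E
```

```text
top rel mid 0.4 y -13.1 yaw rel [-1.02, -1.16] edge off [1.43, -1.39] [60, 60]
(array([613.35858935, 126.22667339,  52.        ]), np.float64(0.9659163519859367))
side rel mid 0.01 y -12.9 yaw rel [-1.49, -1.23] edge off [2.35, -2.61] [60, 60]
(array([614.59356704, 128.41977829,  52.        ]), np.float64(0.9612674650570382))
top rel mid 0.34 y -13.1 yaw rel [-1.07, -1.16] edge off [1.37, -1.42] [60, 60]
(array([613.32627029, 126.18013259,  52.        ]), np.float64(0.9655592005113613))
side rel mid 0.02 y -12.9 yaw rel [-1.63, -1.71] edge off [2.33, -2.56] [60, 60]
(array([614.59974323, 128.42807785,  52.        ]), np.float64(0.9558137550799102))
```

View pics/a5.png

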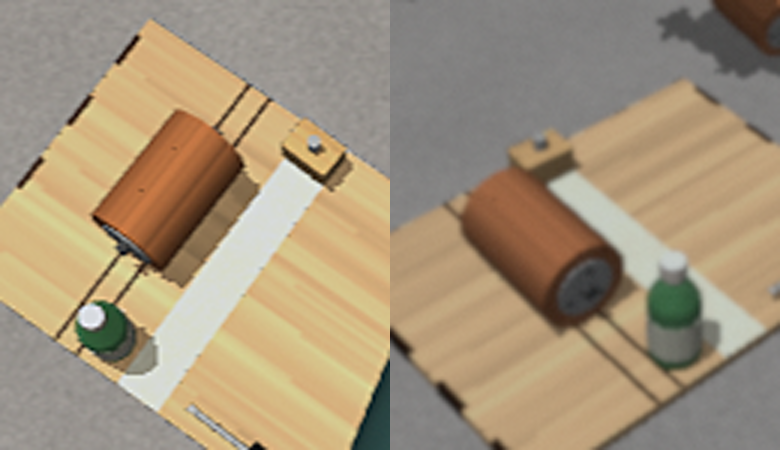

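```bash
python3 -c "
from station import robot
print(robot.sign_off())"
```

```text
the job is handed in; nothing more can be done
None
```

I handed the job in: the roller is at rest with its axis within about 0.5 mm of midway between the burnt lines and the hand is clear, but it is still about 1–1.5° off square, because twisting it from the top corrected only part of its starting skew.

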